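# Weigh out a chocolate gift set

### The arm

A 6-joint arm with a two-finger parallel gripper is mounted at the origin on the work surface. World frame = base frame: x ahead of the robot, y to its left, z up, the work surface at z = 0. Lengths are in m, angles in rad, forces in N, time in s.
With the tool pointing down it reaches from about 0.25 to 0.725 m from the base axis. Payload 4 kg.
Tool frame: the origin (TCP) lies between the finger pads; the fingertips stand 11 mm ahead of it and the grasp point (between the pads) lies 8 mm behind it (bot.tip_extent is the distance from the TCP to the fingertips, in m); z points along the fingers, y is the line along which they close (so a half turn about z gives the same grasp; the last joint's range is limited). The gripper opens to 85 mm and grips with 20 to 120 N. Pads are 22 mm wide; open, the fingers measure 114 mm over their backs; the gripper's body (76 mm by 85 mm) begins 54 mm behind the grasp point. The pads swing forward as they close: fully open they stand 13 mm farther back than shut.
Start: joints at [1.198, 0.241, 0.005, 1.335, 0, 1.571], TCP at [0.182, 0.466, 0.242] pointing down, gripper open.
Joint ranges: [-2.72, 2.72], [-1.05, 1.87], [-1.09, 1.28], [-1.99, 2.15], [-1.42, 1.44], [-3.14, 3.14]. Speed limits (rad/s): [2.79, 2.79, 3.14, 3.14, 3.14, 3.14].

### API

Orientations are given as a unit quaternion [x, y, z, w].
In Python, from workcell import bot gives the robot as it stands. The module is installed in compiled form; this text tells all that it offers.
- The arm moves only by the tool drive_tool, never from a script. Its argument "rows" is a list of rows, each an object of numbers: "dx", "dy", "dz": the shift along the tool's x, y, z in units of 50 mm (1.0 is 50 mm); "wx", "wy", "wz": the turn, a rotation vector about the tool's x, y, z in units of 5 degrees (1.0 is 5 degrees); "hand": the finger opening in mm, from 0 to 85.4. A call has 1 to 20 rows; each row is the pose to reach, as a shift and turn from the pose commanded when the call began, along the tool's axes at that moment; what a row does not reach only later rows make up. A row lasts 1/10 s, in which the tool goes at most 50 mm and 8.59 degrees, less where a joint would pass 70% of its speed; a pose out of reach is approached as far as the arm can. A call with a gripper value outside its range is refused whole. The fingers move at their own pace and stop on an object; the grip force is fixed at half the most. Time passes only in rows, so rows that repeat a pose let the fingers close. It gives the time, the measured TCP pose, the force, the opening and the grip force at its end, in the units of the state.
- bot.get_obs(): the state, without advancing time (a new reading comes with each control period).
- bot.camera(name): name is "scene" or "top" or "wrist"; returns the picture (480x640x3 uint8, red, green, blue); there is no depth.
- bot.get_calibration(name): a dict with "vfov" (degrees; the focal length in pixels is half the picture's height over the tangent of half this angle, whatever the lens; pixels are square), "cx", "cy" (the principal point, pixels), "k1" (the pictures are not rectified: a ray, as slopes to the right and down, at radius r is drawn at 1 + k1 r^2 times it, then the intrinsics apply), "origin" and "rotation" of the camera in the world; the wrist camera has in their place "mount" (4x4, takes a point from camera to tool coordinates, whose origin is the TCP and whose axes are the flange's). Camera axes: x right, y up, looking along -z (the intrinsics and any distortion apply to the point x, -y, -z); pixel columns grow to the right and rows downward; lengths in m; the calibration is good to about 2 mm. A picture is of the moment at which its call begins: read the wrist's pose just before it. get_calibration takes no time and is no camera call.
- bot.job_done(): hands the job in; it is judged then, once.
Trained networks look in the newest picture that a camera, given by its name, has taken for a name from the list of things; names that differ only in an ending like _2 or _b are one class to them, and where a whole thing is asked for, a point or a joint stands for the part that bears it (a point fixed in the world has none). Each returns a list of dicts, best first, with "score" (0 to 1); they miss things now and then, are a little off and sometimes report something else, mostly with a low value. They report only what shows in the picture. A call takes as long as a camera call. They do not tell look-alikes from the thing itself.
- bot.look_for(camera, thing): "extent" ([centre column, centre row, width, height] in pixels, round what is visible of it).
- bot.outline_of(camera, thing): "region" (480x640 bool, what is visible of it) and "extent" ([centre column, centre row, width, height] in pixels, round what is visible of it).
The state is a dict: "clock": time; "joint_pos": joint angles; "joint_vel": joint speeds; "tau": joint torques, N m; "eef_pos": TCP position; "tool_rot": TCP orientation; "ft_force": force on the tool from outside, world axes, zero at the start; "ft_torque": the same for the moment, N m; "grip_width": finger opening in m; "grasp_force": force on a finger pad.
Only numpy, scipy, OpenCV 4.12 (cv2) and the standard library are available. Lean on these libraries where they do the work, as an engineer would, in place of code of your own. Each camera call takes 0.05 s, during which the arm holds its last target. There are 200 camera calls.

### The job

Pinch the two blue tabs of the box's lid together to free it, and lay the lid on the middle of the blue mat, tabs up. Then set chocolate bars from the box one at a time on the scale's pan, where a jar already stands, until the needle comes to rest in the green band; leave the other bars in the box. Set them down gently so that the needle never swings into the red, keep the jar standing on the pan, and leave the cup and the tub where they are.

Things in the scene. Friction and masses are not known exactly. Their poses are not given: they have to be found in the camera images.
- box: fixed green open-topped box, 140 (x) x 200 (y) x 40 mm high, walls and floor 5 mm; origin at the centre of its underside. Midway along each y end wall a catch ledge (50 mm along x) reaches 8 mm inwards, 28 to 34 mm above the underside. Four bars lie in it along its x, in two piles of two about 40 mm to either side (y) of its middle
- box_in (a point): centre of the box's inner floor (5 mm above its underside), axes as the box's
- lid_c (a point): loose white clip-on lid of the box, 140 (x) x 200 (y) mm, 140 g, a 4 mm plate with a skirt 16 mm deep below its edge, with two blue release tabs; point on its middle, 20 mm above the plate's underside, midway between the tabs' upright fins. At the start the skirt stands on the box's rim, axes as the box's. The tabs' hooks reach 36 mm below the plate's underside; put down on a flat surface the lid stands on them
- tab_l_fin (a point): outer face, centre, of the upright blue fin of the lid's +y tab: fin 30 mm wide (x), 6 mm thick (y), 5 to 35 mm above the lid's underside; a flat arm (top at 9 mm) runs outwards from it. The two outer faces are 66 mm apart; pinched, each slides 6 mm inwards to a stop (54 mm, about 5 N each), freeing its hook from the box's ledge, and springs back when let go
- tab_r_fin (a point): outer face, centre, of the upright blue fin of the lid's -y tab: fin 30 mm wide (x), 6 mm thick (y), 5 to 35 mm above the lid's underside; a flat arm (top at 9 mm) runs outwards from it. The two outer faces are 66 mm apart; pinched, each slides 6 mm inwards to a stop (54 mm, about 5 N each), freeing its hook from the box's ledge, and springs back when let go
- mat: fixed blue silicone mat, 160 (x) x 220 (y) x 3 mm, on which the lid is to be laid; origin at the centre of its underside
- scale: fixed white spring scale; origin on the table under the pan's centre. Flat rimmed pan on top, towards its +x a round dial 144 mm across whose face looks up, centre 178 mm from the origin, 85 mm above the table
- pan_c (a point): centre of the top of the pan's floor; moves with the pan. Steel pan 200 (x) x 220 (y) mm, rim 8 mm high, 4 mm thick, axes as the scale's; 90 mm above the table when unloaded, sinking 2 mm per 100 g (0.49 N per mm), at most 16.5 mm. A jar stands on its -y side, 68 to 77 mm from the pan's middle, within 50 mm along x; the rest is free
- needle (a joint): angle of the black needle on the scale's dial, rad: 0 unloaded (pointing along the scale's +x), growing clockwise seen from above by 0.6 per 100 g on the pan (pressing counts as weight: 0.61 per N). The green band runs from 1.62 to 2.22 (270 to 370 g), the red band from 3.3 (550 g) to 4.8. It settles within about half a second
- jar_c (a point): small amber glass jar with black cap, 54 mm across, 50 mm high, standing on the scale's pan, of unknown weight (72 to 174 g); point at its centre
- cup_c (a point): paper cup 64 mm across the rim, 75 mm high, standing on the table beyond the work; point at its centre
- tub_c (a point): amber tub with white cap, 60 mm across, 70 mm high, standing on the table beyond the work; point at its centre
- bar0_c (a point): dark chocolate bar, 100 (its x) x 32 (y) x 22 mm (z), lower of the pile on the box's +y side, under the lid at the start; weights differ, 68 to 92 g; point at its centre
- bar1_c (a point): milk chocolate bar, 100 (its x) x 32 (y) x 22 mm (z), upper of the pile on the box's +y side, under the lid at the start; weights differ, 68 to 92 g; point at its centre
- bar2_c (a point): dark chocolate bar, 100 (its x) x 32 (y) x 22 mm (z), lower of the pile on the box's -y side, under the lid at the start; weights differ, 68 to 92 g; point at its centre
- bar3_c (a point): milk chocolate bar, 100 (its x) x 32 (y) x 22 mm (z), upper of the pile on the box's -y side, under the lid at the start; weights differ, 68 to 92 g; point at its centre
Things that resemble listed ones, but are neither listed nor needed, are in the scene too. What is shaped like the part that bears jar_c but brown is not meant.

How it is judged:
On the way, in this order (a step that is already met when the one before it is completed fails the run):
1. the lid lies on the mat, tabs up, let go, and all bars are still in the box (horizontal distance between lid_c and mat below 0.06 m and height (world z) of lid_c below 0.07 m and angle between lid_c's own z axis and vertical below 0.15 rad and contact force between the fingers and lid below 0.1 N and distance between each of bar0_c, bar1_c, bar2_c, bar3_c and box_in below 0.1 m), for 0.2 s.
2. one bar is on the pan, let go, the others still in the box (((distance between bar0_c and pan_c below 0.125 m and contact force between the fingers and bar0 below 0.1 N and distance between each of bar1_c, bar2_c, bar3_c and box_in below 0.1 m) or (distance between bar1_c and pan_c below 0.125 m and contact force between the fingers and bar1 below 0.1 N and distance between each of bar0_c, bar2_c, bar3_c and box_in below 0.1 m) or (distance between bar2_c and pan_c below 0.125 m and contact force between the fingers and bar2 below 0.1 N and distance between each of bar0_c, bar1_c, bar3_c and box_in below 0.1 m) or (distance between bar3_c and pan_c below 0.125 m and contact force between the fingers and bar3 below 0.1 N and distance between each of bar0_c, bar1_c, bar2_c and box_in below 0.1 m))), for 0.2 s.
3. two bars are on the pan, let go, the others still in the box (((distance between each of bar0_c, bar1_c and pan_c below 0.125 m and contact force between the fingers and bar0 below 0.1 N and contact force between the fingers and bar1 below 0.1 N and distance between each of bar2_c, bar3_c and box_in below 0.1 m) or (distance between each of bar0_c, bar2_c and pan_c below 0.125 m and contact force between the fingers and bar0 below 0.1 N and contact force between the fingers and bar2 below 0.1 N and distance between each of bar1_c, bar3_c and box_in below 0.1 m) or (distance between each of bar0_c, bar3_c and pan_c below 0.125 m and contact force between the fingers and bar0 below 0.1 N and contact force between the fingers and bar3 below 0.1 N and distance between each of bar1_c, bar2_c and box_in below 0.1 m) or (distance between each of bar1_c, bar2_c and pan_c below 0.125 m and contact force between the fingers and bar1 below 0.1 N and contact force between the fingers and bar2 below 0.1 N and distance between each of bar0_c, bar3_c and box_in below 0.1 m) or (distance between each of bar1_c, bar3_c and pan_c below 0.125 m and contact force between the fingers and bar1 below 0.1 N and contact force between the fingers and bar3 below 0.1 N and distance between each of bar0_c, bar2_c and box_in below 0.1 m) or (distance between each of bar2_c, bar3_c and pan_c below 0.125 m and contact force between the fingers and bar2 below 0.1 N and contact force between the fingers and bar3 below 0.1 N and distance between each of bar0_c, bar1_c and box_in below 0.1 m))), for 0.2 s.
At the end, for the whole second after the job is handed in: needle at rest in the green band (1.62 to 2.22); each bar at rest on the pan (centre within 125 mm of pan_c) or in the box (100 mm of box_in); jar upright (0.2 rad) on the pan (125 mm); lid tabs up (0.15 rad) on the mat, let go, lid_c within 60 mm sideways of its centre and below 70 mm (value of joint needle between 1.62 and 2.22 rad and velocity of joint needle between -0.1 and 0.1 rad/s and horizontal distance between lid_c and mat below 0.06 m and height (world z) of lid_c below 0.07 m and angle between lid_c's own z axis and vertical below 0.15 rad and contact force between the fingers and lid below 0.1 N and distance between jar_c and pan_c below 0.125 m and angle between jar_c's own z axis and vertical below 0.2 rad and (distance between bar0_c and pan_c below 0.125 m or distance between bar0_c and box_in below 0.1 m) and (distance between bar1_c and pan_c below 0.125 m or distance between bar1_c and box_in below 0.1 m) and (distance between bar2_c and pan_c below 0.125 m or distance between bar2_c and box_in below 0.1 m) and (distance between bar3_c and pan_c below 0.125 m or distance between bar3_c and box_in below 0.1 m) and linear speed of each of bar0, bar1, bar2, bar3 below 0.02 m/s); the robot touches nothing.
It fails at once if the needle enters the red band (3.3 or more) (value of joint needle above 3.3 rad).
It fails at once if the jar tips over (angle between jar_c's own z axis and vertical above 0.5 rad).
It fails at once if the cup is moved by more than 30 mm (distance of cup_c from where it was at the start of the episode above 0.03 m).
It fails at once if the tub is moved by more than 30 mm (distance of tub_c from where it was at the start of the episode above 0.03 m).
It also fails if it takes over 72 s, if anything falls off the work surface, if the arm or the gripper's body presses on something with over 40 N, if the wrist force passes 120 N, or if a joint passes its speed limit or range.

## Working session

There is one attempt and no reset: what is moved stays moved. The work goes in short steps, Python scripts to look and compute and a tool call to move; the robot and the scene stay as the last step left them, time stands still between calls to the robot, and variables do not carry over. Pictures are saved under pics/ and viewed, at most 12 in all, crops included, and the job is handed in when it is done.

Besides the shell and the picture viewer there is one more tool, called after ">>>" as name(argument=value, ...), one argument or row to a line, values as JSON. drive_tool: Moves the arm, as the interface text tells. Its arguments: {"type":"object","properties":{"rows":{"type":"array","items":{"type":"object","properties":{"dx":{"type":"number"},"dy":{"type":"number"},"dz":{"type":"number"},"wx":{"type":"number"},"wy":{"type":"number"},"wz":{"type":"number"},"hand":{"type":"number"}}}}},"required":["rows"]}

```bash
mkdir -p pics; cat > h.py <<'E'
from workcell import bot
import numpy as np, cv2
from scipy.spatial.transform import Rotation as R
def cal(n):
    c=bot.get_calibration(n); f=240/np.tan(np.radians(c['vfov'])/2)
    if 'mount' in c:
        o=bot.get_obs(); Rt=R.from_quat(o['tool_rot']).as_matrix(); M=np.array(c['mount'])
        return c,f,Rt@M[:3,3]+o['eef_pos'],Rt@M[:3,:3]
    return c,f,np.array(c['origin']),np.array(c['rotation']).reshape(3,3)
def px2w(n,uv,z,C=None):
    c,f,o,Rm=C or cal(n); d=np.array([(uv[0]-c['cx'])/f,(uv[1]-c['cy'])/f]); s=d.copy()
    for _ in range(20): s=d/(1+c['k1']*(s@s))
    r=Rm@np.array([s[0],-s[1],-1]); return o+r*(z-o[2])/r[2]
def w2px(n,p,C=None):
    c,f,o,Rm=C or cal(n); q=Rm.T@(np.array(p)-o); s=np.array([q[0],-q[1]])/-q[2]
    s=s*(1+c['k1']*(s@s)); return np.array([c['cx'],c['cy']])+f*s
def snap(n,name):
    im=bot.camera(n); cv2.imwrite('pics/'+name,im[:,:,::-1]); return im
E
python3 - <<'E'
from h import *
for n in('top','scene'):
    snap(n,n+'0.png'); c=cal(n); print(n,c[0]['k1'],c[2])
    for t in ['box','lid_c','tab_l_fin','tab_r_fin','mat','scale','pan_c','jar_c','cup_c','tub_c']:
        print(t,[(round(d['score'],2),[round(v) for v in d['extent']]) for d in bot.look_for(n,t)][:4])
E
```

```text
Traceback (most recent call last):
  File "h.py", line 9, in cal
    return c,f,np.array(c['origin']),np.array(c['rotation']).reshape(3,3)
                                     ~~~~~~~~~~~~~~~~~~~~~~~~~~~~~~~^^^^^
ValueError: cannot reshape array of size 4 into shape (3,3)
```

View pics/top0.png

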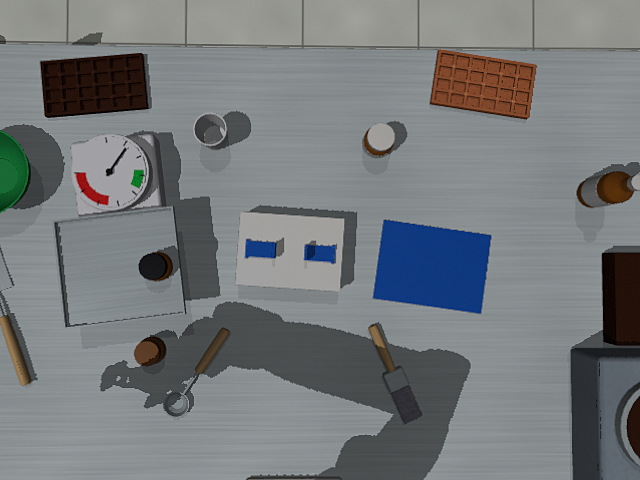

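The top picture shows the lid at (290,250) with its tabs at (262,249) and (320,253). The mat is at (432,267), the pan at (120,266) with the black-capped jar at (155,266), and the dial at (112,172). The cup is at (211,130) and the tub at (379,140). The rotation is a quaternion, so I'll fix the helper.

```bash
sed -i "s/np.array(c\['rotation'\]).reshape(3,3)/(R.from_quat(c['rotation']).as_matrix() if np.size(c['rotation'])==4 else np.array(c['rotation']))/" h.py
python3 - <<'E'
from h import *
n='top'; bot.camera(n); C=cal(n); print(C[0]['k1'],C[2],C[3].round(2).tolist())
hz={'lid_c':.060,'tab_l_fin':.091,'mat':.003,'pan_c':.095,'jar_c':.14}
for t in ['lid_c','tab_l_fin','mat','pan_c','jar_c','cup_c','tub_c']:
  for d in bot.outline_of(n,t)[:3]:
    m=d['region'].astype(np.uint8); k=max(cv2.findContours(m,0,2)[0],key=cv2.contourArea)
    r=cv2.boxPoints(cv2.minAreaRect(k))
    q=np.array([px2w(n,p,hz.get(t,.04),C)[:2] for p in r])
    e=q[1]-q[0];e2=q[2]-q[1]
    print(t,round(d['score'],2),[round(v) for v in d['extent']],'c',q.mean(0).round(4),'sides',np.linalg.norm(e).round(3),np.degrees(np.arctan2(e[1],e[0])).round(1),np.linalg.norm(e2).round(3),np.degrees(np.arctan2(e2[1],e2[0])).round(1))
o=bot.get_obs();print(o['eef_pos'],R.from_quat(o['tool_rot']).as_matrix().round(3).tolist(),o['grip_width'])
E
```

```text
0.020444457639107506 [ 0.52165715 -0.0093165   1.17109417] [[0.0, 1.0, -0.04], [-1.0, 0.0, 0.02], [0.02, 0.04, 1.0]]
lid_c 0.82 [289, 253, 109, 77] c [0.5367 0.0069] sides 0.143 -3.5 0.202 -93.7
lid_c 0.72 [377, 141, 34, 39] c [ 0.7515 -0.1623] sides 0.069 -44.7 0.056 -135.0
tab_l_fin 0.92 [260, 249, 31, 18] c [0.5409 0.0619] sides 0.033 0.4 0.055 -89.8
mat 0.65 [434, 266, 119, 90] c [ 0.5076 -0.2775] sides 0.161 -7.8 0.222 -97.4
mat 0.59 [318, 254, 30, 17] c [ 0.5328 -0.0504] sides 0.034 -2.3 0.061 -92.3
pan_c 0.93 [120, 270, 133, 124] c [0.5077 0.3185] sides 0.226 -82.9 0.203 -172.7
pan_c 0.54 [376, 140, 33, 40] c [ 0.7447 -0.1571] sides 0.067 -44.7 0.055 -135.0
jar_c 0.65 [150, 350, 34, 30] c [0.361  0.2497] sides 0.053 -44.6 0.047 -134.7
jar_c 0.64 [157, 267, 30, 30] c [0.5089 0.2414] sides 0.057 -89.9 0.051 -179.3
cup_c 0.63 [210, 130, 34, 42] c [0.7733 0.1635] sides 0.066 -89.4 0.075 -179.6
tub_c 0.83 [377, 143, 31, 32] c [ 0.7556 -0.1651] sides 0.067 -44.7 0.057 -135.0
[0.18207605 0.46561401 0.24221413] [[-0.931, 0.364, -0.0], [0.364, 0.931, -0.0], [0.0, -0.0, -1.0]] 0.08548011639258879
```

>>> drive_tool(
  rows=[
    {"dx": -9.95, "dy": -5.96, "dz": 0.6, "wz": -3.56, "hand": 85},
    {"dx": -9.95, "dy": -5.96, "dz": 0.6, "wz": -3.56, "hand": 85},
    {"dx": -9.95, "dy": -5.96, "dz": 0.6, "wz": -3.56, "hand": 85},
    {"dx": -9.95, "dy": -5.96, "dz": 0.6, "wz": -3.56, "hand": 85},
    {"dx": -9.95, "dy": -5.96, "dz": 0.6, "wz": -3.56, "hand": 85},
    {"dx": -9.95, "dy": -5.96, "dz": 0.6, "wz": -3.56, "hand": 85},
    {"dx": -9.95, "dy": -5.96, "dz": 0.6, "wz": -3.56, "hand": 85},
    {"dx": -9.95, "dy": -5.96, "dz": 0.6, "wz": -3.56, "hand": 85},
    {"dx": -9.95, "dy": -5.96, "dz": 0.6, "wz": -3.56, "hand": 85},
    {"dx": -9.95, "dy": -5.96, "dz": 0.6, "wz": -3.56, "hand": 85},
    {"dx": -9.95, "dy": -5.96, "dz": 0.6, "wz": -3.56, "hand": 85},
    {"dx": -9.95, "dy": -5.96, "dz": 0.6, "wz": -3.56, "hand": 85},
    {"dx": -9.95, "dy": -5.96, "dz": 0.6, "wz": -3.56, "hand": 85},
    {"dx": -9.95, "dy": -5.96, "dz": 0.6, "wz": -3.56, "hand": 85},
    {"dx": -9.95, "dy": -5.96, "dz": 0.6, "wz": -3.56, "hand": 85},
    {"dx": -9.95, "dy": -5.96, "dz": 0.6, "wz": -3.56, "hand": 85},
  ],
)

```text
invalid input at $.rows[0]: expected keys dx, dy, dz, wx, wy, wz, hand
```

```bash
python3 - <<'E'
from h import *
o=bot.get_obs();print(o['clock'],o['eef_pos'],R.from_quat(o['tool_rot']).as_euler('xyz',degrees=True),o['joint_pos'].round(2) if hasattr(o['joint_pos'],'round') else o['joint_pos'],o['ft_force'],bot.tip_extent)
n='wrist';C=cal(n);im=snap(n,'w1.png')
for t in ['lid_c','tab_l_fin','tab_r_fin']:
  for d in bot.outline_of(n,t)[:3]:
    k=max(cv2.findContours(d['region'].astype(np.uint8),0,2)[0],key=cv2.contourArea)
    r=cv2.boxPoints(cv2.minAreaRect(k))
    q=np.array([px2w(n,p,.06 if t=='lid_c' else .065,C)[:2] for p in r])
    print(t,round(d['score'],2),[round(v) for v in d['extent']],q.round(4).tolist(),q.mean(0))
for y in(.033,.027,-.027,-.033):
    print([w2px(n,np.array([.5375,.007,0])+R.from_euler('z',-3.5,degrees=True).apply([x,y,0])+[0,0,.091],C).round().tolist() for x in(-.015,.015)])
E
```

```text
0.45 [0.18207605 0.46561401 0.24221413] [-1.79988940e+02 -8.91281599e-04  1.58642439e+02] [1.2  0.24 0.   1.34 0.   1.57] [ 0.44154632 -0.26919334 -0.13297892] 0.011
[[117.0, 573.0], [128.0, 586.0]]
[[113.0, 573.0], [125.0, 586.0]]
[[79.0, 578.0], [91.0, 591.0]]
[[76.0, 578.0], [88.0, 591.0]]
```

View pics/w1.png

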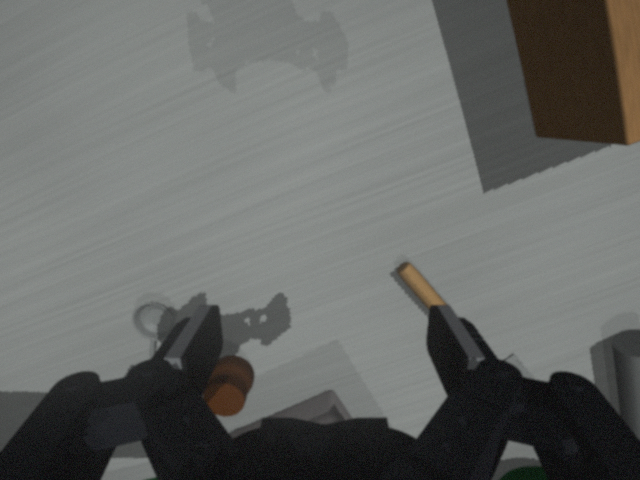

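The move was refused because every key is required, so this picture only shows the table near the start pose, with the fingers at the bottom (210,330 and 440,330). I'll resend the move with all the keys.

>>> drive_tool(
  rows=[
    {"dx": -9.95, "dy": -5.96, "dz": 0.6, "wx": 0, "wy": 0, "wz": -3.56, "hand": 85},
    {"dx": -9.95, "dy": -5.96, "dz": 0.6, "wx": 0, "wy": 0, "wz": -3.56, "hand": 85},
    {"dx": -9.95, "dy": -5.96, "dz": 0.6, "wx": 0, "wy": 0, "wz": -3.56, "hand": 85},
    {"dx": -9.95, "dy": -5.96, "dz": 0.6, "wx": 0, "wy": 0, "wz": -3.56, "hand": 85},
    {"dx": -9.95, "dy": -5.96, "dz": 0.6, "wx": 0, "wy": 0, "wz": -3.56, "hand": 85},
    {"dx": -9.95, "dy": -5.96, "dz": 0.6, "wx": 0, "wy": 0, "wz": -3.56, "hand": 85},
    {"dx": -9.95, "dy": -5.96, "dz": 0.6, "wx": 0, "wy": 0, "wz": -3.56, "hand": 85},
    {"dx": -9.95, "dy": -5.96, "dz": 0.6, "wx": 0, "wy": 0, "wz": -3.56, "hand": 85},
    {"dx": -9.95, "dy": -5.96, "dz": 0.6, "wx": 0, "wy": 0, "wz": -3.56, "hand": 85},
    {"dx": -9.95, "dy": -5.96, "dz": 0.6, "wx": 0, "wy": 0, "wz": -3.56, "hand": 85},
    {"dx": -9.95, "dy": -5.96, "dz": 0.6, "wx": 0, "wy": 0, "wz": -3.56, "hand": 85},
    {"dx": -9.95, "dy": -5.96, "dz": 0.6, "wx": 0, "wy": 0, "wz": -3.56, "hand": 85},
    {"dx": -9.95, "dy": -5.96, "dz": 0.6, "wx": 0, "wy": 0, "wz": -3.56, "hand": 85},
    {"dx": -9.95, "dy": -5.96, "dz": 0.6, "wx": 0, "wy": 0, "wz": -3.56, "hand": 85},
  ],
)

```text
clock: 2.05
eef_pos: [0.5369, 0.0061, 0.2118]
tool_rot: [0.032, 0.999, 0.0, -0.001]
ft_force: [1.2, -1.1, 0.4]
grip_width: 0.0848
grasp_force: 0.0
```

```bash
python3 - <<'E'
from h import *
o=bot.get_obs();print(o['clock'],o['eef_pos'],R.from_quat(o['tool_rot']).as_euler('xyz',degrees=True),np.round(o['joint_pos'],2),o['ft_force'],bot.tip_extent)
n='wrist';C=cal(n);im=snap(n,'w2.png')
for t in ['lid_c','tab_l_fin','tab_r_fin']:
  for d in bot.outline_of(n,t)[:3]:
    k=max(cv2.findContours(d['region'].astype(np.uint8),0,2)[0],key=cv2.contourArea)
    r=cv2.boxPoints(cv2.minAreaRect(k))
    q=np.array([px2w(n,p,.06 if t=='lid_c' else .065,C)[:2] for p in r])
    print(t,round(d['score'],2),[round(v) for v in d['extent']],q.round(4).tolist(),q.mean(0))
for y in(.033,.027,-.027,-.033):
    print([w2px(n,np.array([.5375,.007,0])+R.from_euler('z',-3.5,degrees=True).apply([x,y,0])+[0,0,.091],C).round().tolist() for x in(-.015,.015)])
E
```

```text
2.05 [0.53688847 0.00610467 0.21176389] [ 1.79982981e+02 -7.32058691e-02  1.76314372e+02] [0.01 0.33 0.05 1.29 0.   0.08] [ 1.19039422 -1.14798711  0.36412052] 0.011
lid_c 0.8 [326, 220, 258, 168] [[0.4619, -0.0857], [0.4745, 0.1112], [0.6161, 0.118], [0.6012, -0.1099]] [0.53843426 0.00841484]
tab_l_fin 0.8 [396, 231, 76, 49] [[0.5253, 0.0336], [0.5253, 0.0931], [0.5654, 0.0967], [0.5654, 0.0346]] [0.54534008 0.06453407]
tab_r_fin 0.56 [257, 230, 77, 53] [[0.5526, -0.0839], [0.5134, -0.0747], [0.5223, -0.0147], [0.5619, -0.0213]] [ 0.53753664 -0.0486351 ]
[[371.0, 215.0], [370.0, 254.0]]
[[363.0, 215.0], [362.0, 254.0]]
[[288.0, 215.0], [289.0, 254.0]]
[[280.0, 215.0], [281.0, 254.0]]
```

View pics/w2.png

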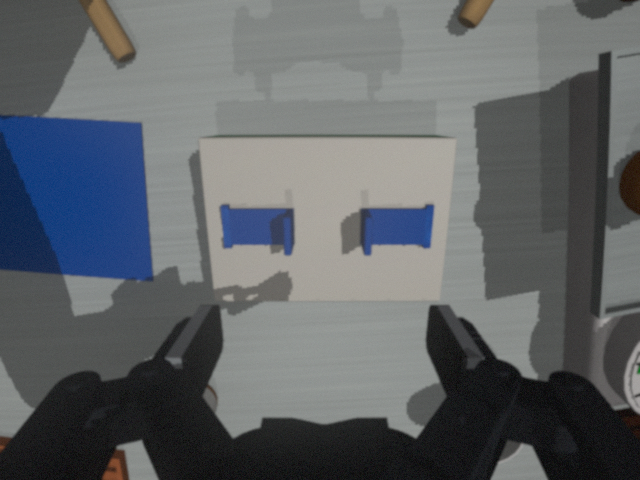

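The lid fills (200–455,135–300), with fins at columns ~284–294 and ~362–372. That puts its middle about 2 mm further to +y than I estimated, so I'll correct that, descend and pinch.

>>> drive_tool(
  rows=[
    {"dx": -0.02, "dy": 0.045, "dz": 1.0, "wx": 0, "wy": 0, "wz": 0, "hand": 85},
    {"dx": -0.02, "dy": 0.045, "dz": 1.8, "wx": 0, "wy": 0, "wz": 0, "hand": 85},
    {"dx": -0.02, "dy": 0.045, "dz": 2.3, "wx": 0, "wy": 0, "wz": 0, "hand": 85},
    {"dx": -0.02, "dy": 0.045, "dz": 2.62, "wx": 0, "wy": 0, "wz": 0, "hand": 85},
    {"dx": -0.02, "dy": 0.045, "dz": 2.62, "wx": 0, "wy": 0, "wz": 0, "hand": 85},
    {"dx": -0.02, "dy": 0.045, "dz": 2.62, "wx": 0, "wy": 0, "wz": 0, "hand": 60},
    {"dx": -0.02, "dy": 0.045, "dz": 2.62, "wx": 0, "wy": 0, "wz": 0, "hand": 45},
    {"dx": -0.02, "dy": 0.045, "dz": 2.62, "wx": 0, "wy": 0, "wz": 0, "hand": 45},
    {"dx": -0.02, "dy": 0.045, "dz": 2.62, "wx": 0, "wy": 0, "wz": 0, "hand": 45},
    {"dx": -0.02, "dy": 0.045, "dz": 2.62, "wx": 0, "wy": 0, "wz": 0, "hand": 45},
    {"dx": -0.02, "dy": 0.045, "dz": 2.62, "wx": 0, "wy": 0, "wz": 0, "hand": 45},
    {"dx": -0.02, "dy": 0.045, "dz": 2.62, "wx": 0, "wy": 0, "wz": 0, "hand": 45},
  ],
)

```text
clock: 3.45
eef_pos: [0.5394, 0.0084, 0.0849]
tool_rot: [0.031, 1.0, -0.001, 0.002]
ft_force: [-2.9, -2.4, 11.3]
grip_width: 0.049
grasp_force: 62.5
```

>>> drive_tool(
  rows=[
    {"dx": 0, "dy": 0, "dz": -0.1, "wx": 0, "wy": 0, "wz": 0, "hand": 45},
    {"dx": 0, "dy": 0, "dz": -0.2, "wx": 0, "wy": 0, "wz": 0, "hand": 45},
    {"dx": 0, "dy": 0, "dz": -0.2, "wx": 0, "wy": 0, "wz": 0, "hand": 45},
  ],
)

```text
clock: 3.75
eef_pos: [0.5389, 0.0093, 0.0925]
tool_rot: [0.031, 1.0, 0.0, 0.001]
ft_force: [-0.4, 0.1, -1.0]
grip_width: 0.0483
grasp_force: 62.2
```

```bash
python3 - <<'E'
from h import *
im=snap('wrist','w3.png'); im2=snap('scene','s3.png')
E
```

```text
(no output)
```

View pics/w3.png

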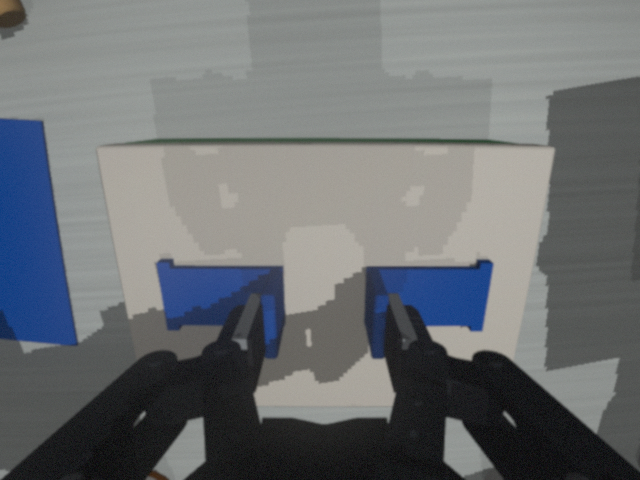

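View pics/s3.png

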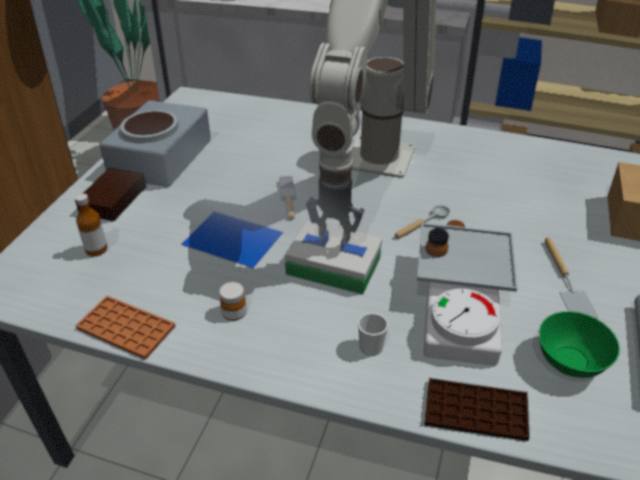

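The wrist picture shows both fins pinched between the fingers (250,330 / 395,330), and the scene picture shows the lid starting to lift off the box. Next I'll lift it and carry it to the mat.

>>> drive_tool(
  rows=[
    {"dx": 0, "dy": 0, "dz": -0.4, "wx": 0, "wy": 0, "wz": 0, "hand": 45},
    {"dx": 0, "dy": 0, "dz": -0.9, "wx": 0, "wy": 0, "wz": 0, "hand": 45},
    {"dx": 0, "dy": 0, "dz": -1.4, "wx": 0, "wy": 0, "wz": 0, "hand": 45},
    {"dx": 0.03, "dy": -0.5, "dz": -1.6, "wx": 0, "wy": 0, "wz": 0.1, "hand": 45},
    {"dx": 0.07, "dy": -1.2, "dz": -1.6, "wx": 0, "wy": 0, "wz": 0.2, "hand": 45},
    {"dx": 0.1, "dy": -2.0, "dz": -1.6, "wx": 0, "wy": 0, "wz": 0.3, "hand": 45},
    {"dx": 0.14, "dy": -2.8, "dz": -1.6, "wx": 0, "wy": 0, "wz": 0.4, "hand": 45},
    {"dx": 0.18, "dy": -3.6, "dz": -1.6, "wx": 0, "wy": 0, "wz": 0.5, "hand": 45},
    {"dx": 0.22, "dy": -4.4, "dz": -1.6, "wx": 0, "wy": 0, "wz": 0.6, "hand": 45},
    {"dx": 0.25, "dy": -5.1, "dz": -1.6, "wx": 0, "wy": 0, "wz": 0.7, "hand": 45},
    {"dx": 0.27, "dy": -5.6, "dz": -1.4, "wx": 0, "wy": 0, "wz": 0.8, "hand": 45},
    {"dx": 0.27, "dy": -5.76, "dz": -1.0, "wx": 0, "wy": 0, "wz": 0.8, "hand": 45},
    {"dx": 0.27, "dy": -5.76, "dz": -0.6, "wx": 0, "wy": 0, "wz": 0.8, "hand": 45},
    {"dx": 0.27, "dy": -5.76, "dz": -0.2, "wx": 0, "wy": 0, "wz": 0.8, "hand": 45},
    {"dx": 0.27, "dy": -5.76, "dz": 0.1, "wx": 0, "wy": 0, "wz": 0.8, "hand": 45},
    {"dx": 0.27, "dy": -5.76, "dz": 0.3, "wx": 0, "wy": 0, "wz": 0.8, "hand": 45},
    {"dx": 0.27, "dy": -5.76, "dz": 0.36, "wx": 0, "wy": 0, "wz": 0.8, "hand": 45},
    {"dx": 0.27, "dy": -5.76, "dz": 0.36, "wx": 0, "wy": 0, "wz": 0.8, "hand": 45},
  ],
)

```text
clock: 5.65
eef_pos: [0.5066, -0.2773, 0.0729]
tool_rot: [0.066, 0.998, 0.0, -0.0]
ft_force: [0.5, -0.1, -2.1]
grip_width: 0.0486
grasp_force: 62.5
```

```bash
python3 - <<'E'
from h import *
snap('scene','s4.png')
E
```

```text
(no output)
```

View pics/s4.png

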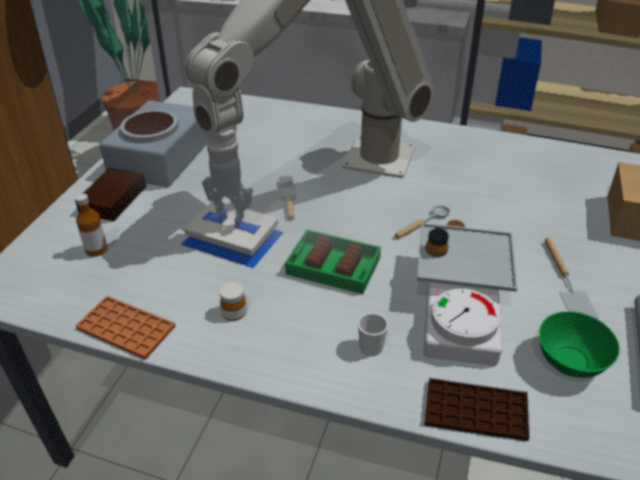

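The lid is held level just above the mat (235,235), and the bars lie in the open box. I'll lower it until it touches.

>>> drive_tool(
  rows=[
    {"dx": 0, "dy": 0, "dz": 0.04, "wx": 0, "wy": 0, "wz": 0, "hand": 45},
    {"dx": 0, "dy": 0, "dz": 0.08, "wx": 0, "wy": 0, "wz": 0, "hand": 45},
    {"dx": 0, "dy": 0, "dz": 0.08, "wx": 0, "wy": 0, "wz": 0, "hand": 45},
  ],
)

```text
clock: 6.0
eef_pos: [0.5068, -0.2775, 0.0695]
tool_rot: [0.066, 0.998, -0.0, 0.0]
ft_force: [-0.4, 0.3, -1.0]
grip_width: 0.0486
grasp_force: 62.5
```

>>> drive_tool(
  rows=[
    {"dx": 0, "dy": 0, "dz": 0.03, "wx": 0, "wy": 0, "wz": 0, "hand": 45},
    {"dx": 0, "dy": 0, "dz": 0.06, "wx": 0, "wy": 0, "wz": 0, "hand": 45},
    {"dx": 0, "dy": 0, "dz": 0.06, "wx": 0, "wy": 0, "wz": 0, "hand": 45},
  ],
)

```text
clock: 6.3
eef_pos: [0.507, -0.2775, 0.0672]
tool_rot: [0.066, 0.998, -0.0, 0.0]
ft_force: [-0.4, 1.9, 2.9]
grip_width: 0.0491
grasp_force: 61.8
```

>>> drive_tool(
  rows=[
    {"dx": 0, "dy": 0, "dz": 0, "wx": 0, "wy": 0, "wz": 0, "hand": 60},
    {"dx": 0, "dy": 0, "dz": 0, "wx": 0, "wy": 0, "wz": 0, "hand": 75},
    {"dx": 0, "dy": 0, "dz": 0, "wx": 0, "wy": 0, "wz": 0, "hand": 85},
    {"dx": 0, "dy": 0, "dz": 0, "wx": 0, "wy": 0, "wz": 0, "hand": 85},
    {"dx": 0, "dy": 0, "dz": 0, "wx": 0, "wy": 0, "wz": 0, "hand": 85},
    {"dx": 0, "dy": 0, "dz": -0.5, "wx": 0, "wy": 0, "wz": 0, "hand": 85},
    {"dx": 0, "dy": 0, "dz": -1.2, "wx": 0, "wy": 0, "wz": 0, "hand": 85},
    {"dx": 0, "dy": 0, "dz": -2.0, "wx": 0, "wy": 0, "wz": 0, "hand": 85},
    {"dx": 0, "dy": 0.6, "dz": -2.7, "wx": 0, "wy": 0, "wz": -0.1, "hand": 85},
    {"dx": 0.14, "dy": 5.75, "dz": -2.8, "wx": 0, "wy": 0, "wz": -0.8, "hand": 85},
    {"dx": 0.14, "dy": 5.75, "dz": -2.8, "wx": 0, "wy": 0, "wz": -0.8, "hand": 85},
    {"dx": 0.14, "dy": 5.75, "dz": -2.8, "wx": 0, "wy": 0, "wz": -0.8, "hand": 85},
    {"dx": 0.14, "dy": 5.75, "dz": -2.8, "wx": 0, "wy": 0, "wz": -0.8, "hand": 85},
    {"dx": 0.14, "dy": 5.75, "dz": -2.8, "wx": 0, "wy": 0, "wz": -0.8, "hand": 85},
    {"dx": 0.14, "dy": 5.75, "dz": -2.8, "wx": 0, "wy": 0, "wz": -0.8, "hand": 85},
    {"dx": 0.14, "dy": 5.75, "dz": -2.8, "wx": 0, "wy": 0, "wz": -0.8, "hand": 85},
    {"dx": 0.14, "dy": 5.75, "dz": -2.8, "wx": 0, "wy": 0, "wz": -0.8, "hand": 85},
  ],
)

```text
clock: 8.0
eef_pos: [0.5375, 0.0077, 0.2062]
tool_rot: [0.031, 1.0, -0.0, -0.0]
ft_force: [-0.1, 0.1, 0.3]
grip_width: 0.0848
grasp_force: 0.0
```

```bash
cat > m.py <<'E'
from h import *
def rects(n,t,z,top=4):
  C=cal(n)
  for d in bot.outline_of(n,t)[:top]:
    k=max(cv2.findContours(d['region'].astype(np.uint8),0,2)[0],key=cv2.contourArea)
    q=np.array([px2w(n,p,z,C)[:2] for p in cv2.boxPoints(cv2.minAreaRect(k))]); e=q[1]-q[0];f=q[2]-q[1]
    print(n,t,round(d['score'],2),[round(v) for v in d['extent']],'c',q.mean(0).round(4),np.linalg.norm(e).round(3),np.degrees(np.arctan2(e[1],e[0])).round(1),np.linalg.norm(f).round(3),np.degrees(np.arctan2(f[1],f[0])).round(1))
E
python3 - <<'E'
from m import *
o=bot.get_obs();print(o['clock'],o['eef_pos'],R.from_quat(o['tool_rot']).as_euler('xyz',degrees=True))
snap('wrist','w5.png'); rects('wrist','bar1_c',.049); rects('wrist','bar0_c',.049); rects('wrist','box',.04,2)
snap('top','t5.png'); rects('top','lid_c',.043,2); rects('top','bar1_c',.049); rects('top','pan_c',.095,1)
E
```

```text
8.0 [0.53746613 0.00771149 0.20622011] [-1.79961454e+02 -1.20137064e-02  1.76422082e+02]
wrist bar1_c 0.7 [371, 219, 44, 116] c [0.5395 0.0452] 0.1 174.0 0.032 82.8
wrist bar0_c 0.24 [326, 214, 244, 158] c [0.5359 0.008 ] 0.192 86.3 0.138 2.4
wrist box 0.57 [325, 215, 250, 161] c [0.5389 0.0073] 0.144 169.9 0.198 85.8
top lid_c 0.57 [437, 270, 110, 83] c [ 0.5032 -0.2778] 0.141 -7.7 0.206 -97.4
top pan_c 0.68 [119, 270, 135, 124] c [0.5077 0.3193] 0.225 -82.9 0.203 -172.7
```

View pics/w5.png

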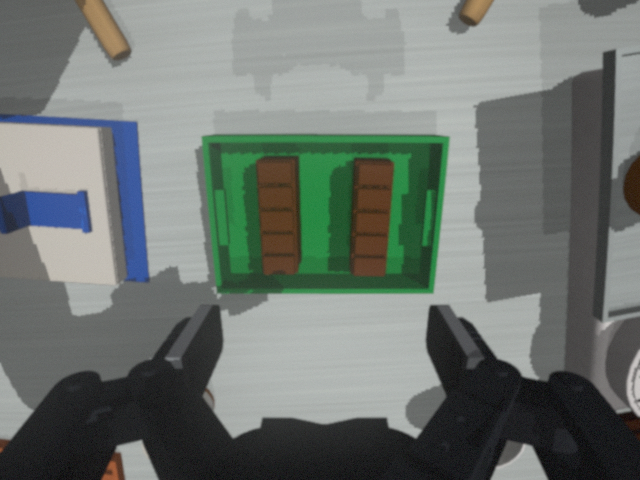

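The picture shows the lid on the mat at left, the box at (325,215), the right upper bar at (372,217) and the left one at (280,216). I'll grip the right bar (bar1).

>>> drive_tool(
  rows=[
    {"dx": 0, "dy": 0.75, "dz": 0.8, "wx": 0, "wy": 0, "wz": 0.44, "hand": 48},
    {"dx": 0, "dy": 0.75, "dz": 1.6, "wx": 0, "wy": 0, "wz": 0.44, "hand": 48},
    {"dx": 0, "dy": 0.75, "dz": 2.3, "wx": 0, "wy": 0, "wz": 0.44, "hand": 48},
    {"dx": 0, "dy": 0.75, "dz": 2.9, "wx": 0, "wy": 0, "wz": 0.44, "hand": 48},
    {"dx": 0, "dy": 0.75, "dz": 3.2, "wx": 0, "wy": 0, "wz": 0.44, "hand": 48},
    {"dx": 0, "dy": 0.75, "dz": 3.32, "wx": 0, "wy": 0, "wz": 0.44, "hand": 48},
    {"dx": 0, "dy": 0.75, "dz": 3.32, "wx": 0, "wy": 0, "wz": 0.44, "hand": 48},
    {"dx": 0, "dy": 0.75, "dz": 3.32, "wx": 0, "wy": 0, "wz": 0.44, "hand": 25},
    {"dx": 0, "dy": 0.75, "dz": 3.32, "wx": 0, "wy": 0, "wz": 0.44, "hand": 25},
    {"dx": 0, "dy": 0.75, "dz": 3.32, "wx": 0, "wy": 0, "wz": 0.44, "hand": 25},
    {"dx": 0, "dy": 0.75, "dz": 3.32, "wx": 0, "wy": 0, "wz": 0.44, "hand": 25},
    {"dx": 0, "dy": 0.75, "dz": 3.32, "wx": 0, "wy": 0, "wz": 0.44, "hand": 25},
  ],
)

```text
clock: 9.6
eef_pos: [0.5411, 0.0459, 0.0418]
tool_rot: [0.05, 0.999, 0.0, 0.002]
ft_force: [-0.6, -0.1, 6.5]
grip_width: 0.0307
grasp_force: 60.6
```

>>> drive_tool(
  rows=[
    {"dx": 0, "dy": 0, "dz": -0.8, "wx": 0, "wy": 0, "wz": 0, "hand": 25},
    {"dx": 0, "dy": 0, "dz": -1.6, "wx": 0, "wy": 0, "wz": 0, "hand": 25},
    {"dx": 0, "dy": 0, "dz": -2.4, "wx": 0, "wy": 0, "wz": 0, "hand": 25},
    {"dx": 0.1, "dy": 0.5, "dz": -3.0, "wx": 0, "wy": 0, "wz": -0.2, "hand": 25},
    {"dx": 0.3, "dy": 1.3, "dz": -3.0, "wx": 0, "wy": 0, "wz": -0.6, "hand": 25},
    {"dx": 0.5, "dy": 2.2, "dz": -3.0, "wx": 0, "wy": 0, "wz": -1.0, "hand": 25},
    {"dx": 0.7, "dy": 3.1, "dz": -3.0, "wx": 0, "wy": 0, "wz": -1.4, "hand": 25},
    {"dx": 0.9, "dy": 4.0, "dz": -3.0, "wx": 0, "wy": 0, "wz": -1.8, "hand": 25},
    {"dx": 1.1, "dy": 4.9, "dz": -3.0, "wx": 0, "wy": 0, "wz": -2.2, "hand": 25},
    {"dx": 1.3, "dy": 5.7, "dz": -3.0, "wx": 0, "wy": 0, "wz": -2.5, "hand": 25},
    {"dx": 1.45, "dy": 6.4, "dz": -3.0, "wx": 0, "wy": 0, "wz": -2.6, "hand": 25},
    {"dx": 1.52, "dy": 6.74, "dz": -2.6, "wx": 0, "wy": 0, "wz": -2.6, "hand": 25},
    {"dx": 1.52, "dy": 6.74, "dz": -2.1, "wx": 0, "wy": 0, "wz": -2.6, "hand": 25},
    {"dx": 1.52, "dy": 6.74, "dz": -1.7, "wx": 0, "wy": 0, "wz": -2.6, "hand": 25},
    {"dx": 1.52, "dy": 6.74, "dz": -1.5, "wx": 0, "wy": 0, "wz": -2.6, "hand": 25},
    {"dx": 1.52, "dy": 6.74, "dz": -1.4, "wx": 0, "wy": 0, "wz": -2.6, "hand": 25},
    {"dx": 1.52, "dy": 6.74, "dz": -1.4, "wx": 0, "wy": 0, "wz": -2.6, "hand": 25},
  ],
)

```text
clock: 11.3
eef_pos: [0.4981, 0.3884, 0.11]
tool_rot: [-0.063, 0.998, -0.0, -0.0]
ft_force: [0.1, 0.1, -1.0]
grip_width: 0.0309
grasp_force: 59.8
```

```bash
cat >> m.py <<'E'
P=np.array([.5077,.3193]);YAW=7.2
def needle(n='top',save=None):
  im=bot.camera(n); C=cal(n); a=np.radians(YAW); u=np.array([np.cos(a),np.sin(a)])
  c=P+.178*u; hsv=cv2.cvtColor(im,cv2.COLOR_RGB2HSV)
  ang=np.linspace(-np.pi,np.pi,721)[:-1]; d=np.zeros(720)
  for i,t in enumerate(ang):  # clockwise from +x
    v=np.array([np.cos(a-t),np.sin(a-t)])
    d[i]=np.mean([cv2.getRectSubPix(im,(1,1),tuple(map(float,w2px(n,[*(c+r*v),.087],C)))).mean() for r in np.linspace(.014,.038,13)])
  o=np.argsort(d)[:8]; print('needle',[(round(float(ang[k]),2),int(d[k])) for k in o])
  if save: 
    p=w2px(n,[*c,.087],C).astype(int); cv2.imwrite('pics/'+save,cv2.resize(im[p[1]-40:p[1]+180,p[0]-100:p[0]+120,::-1],None,fx=2.7,fy=2.7,interpolation=2))
E
python3 - <<'E'
from m import *
needle('top','n1.png')
o=bot.get_obs(); print(o['eef_pos'],R.from_quat(o['tool_rot']).as_euler('xyz',degrees=True),o['ft_force'])
E
```

```text
needle [(0.72, 11), (0.72, 11), (0.71, 11), (0.73, 14), (0.7, 15), (0.74, 18), (0.69, 21), (0.75, 24)]
[0.49850088 0.38874856 0.11090342] [ 1.79977992e+02  3.67474874e-02 -1.72785327e+02] [-0.21790872 -0.35869923  0.45114039]
```

View pics/n1.png

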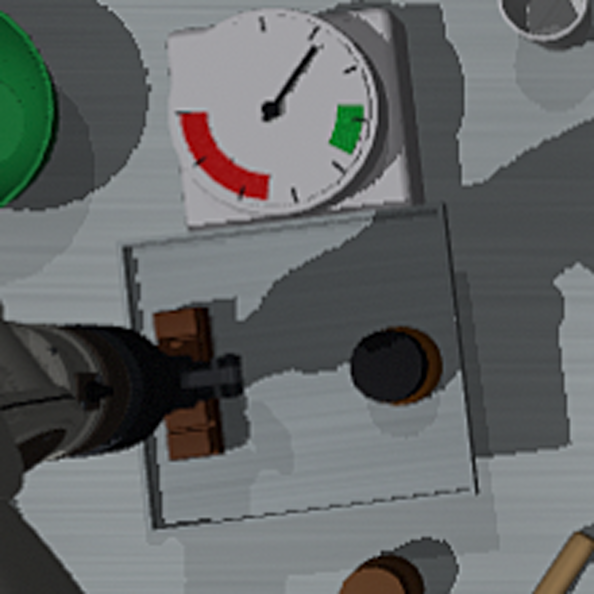

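The needle reads 0.72 rad, so the jar is about 120 g. The bar hangs over the pan's free side at (187,385), clear of the jar. I'll lower it about 10 mm gently and release.

>>> drive_tool(
  rows=[
    {"dx": 0, "dy": 0, "dz": 0.05, "wx": 0, "wy": 0, "wz": 0, "hand": 25},
    {"dx": 0, "dy": 0, "dz": 0.1, "wx": 0, "wy": 0, "wz": 0, "hand": 25},
    {"dx": 0, "dy": 0, "dz": 0.14, "wx": 0, "wy": 0, "wz": 0, "hand": 25},
    {"dx": 0, "dy": 0, "dz": 0.17, "wx": 0, "wy": 0, "wz": 0, "hand": 25},
    {"dx": 0, "dy": 0, "dz": 0.2, "wx": 0, "wy": 0, "wz": 0, "hand": 25},
    {"dx": 0, "dy": 0, "dz": 0.2, "wx": 0, "wy": 0, "wz": 0, "hand": 25},
  ],
)

```text
clock: 11.95
eef_pos: [0.4982, 0.3888, 0.1003]
tool_rot: [-0.063, 0.998, -0.0, 0.0]
ft_force: [0.4, 0.2, -0.4]
grip_width: 0.0306
grasp_force: 59.9
```

```bash
python3 - <<'E'
from m import *
needle(); print(bot.get_obs()['ft_force'])
E
```

```text
needle [(1.38, 15), (1.39, 17), (1.37, 18), (1.4, 22), (1.36, 22), (1.35, 28), (1.4, 28), (1.34, 37)]
[-0.21491015 -0.19813052 -0.18586512]
```

>>> drive_tool(
  rows=[
    {"dx": 0, "dy": 0, "dz": 0, "wx": 0, "wy": 0, "wz": 0, "hand": 36},
    {"dx": 0, "dy": 0, "dz": 0, "wx": 0, "wy": 0, "wz": 0, "hand": 42},
    {"dx": 0, "dy": 0, "dz": 0, "wx": 0, "wy": 0, "wz": 0, "hand": 48},
    {"dx": 0, "dy": 0, "dz": -0.2, "wx": 0, "wy": 0, "wz": 0, "hand": 48},
    {"dx": 0, "dy": 0, "dz": -0.8, "wx": 0, "wy": 0, "wz": 0, "hand": 48},
    {"dx": 0, "dy": 0, "dz": -1.5, "wx": 0, "wy": 0, "wz": 0, "hand": 48},
    {"dx": 0, "dy": -0.5, "dz": -2.1, "wx": 0, "wy": 0, "wz": 0, "hand": 48},
    {"dx": 0.17, "dy": -7.66, "dz": -2.1, "wx": 0, "wy": 0, "wz": 2.2, "hand": 48},
    {"dx": 0.17, "dy": -7.66, "dz": -2.1, "wx": 0, "wy": 0, "wz": 2.2, "hand": 48},
    {"dx": 0.17, "dy": -7.66, "dz": -2.1, "wx": 0, "wy": 0, "wz": 2.2, "hand": 48},
    {"dx": 0.17, "dy": -7.66, "dz": -2.1, "wx": 0, "wy": 0, "wz": 2.2, "hand": 48},
    {"dx": 0.17, "dy": -7.66, "dz": -2.1, "wx": 0, "wy": 0, "wz": 2.2, "hand": 48},
    {"dx": 0.17, "dy": -7.66, "dz": -2.1, "wx": 0, "wy": 0, "wz": 2.2, "hand": 48},
    {"dx": 0.17, "dy": -7.66, "dz": -2.1, "wx": 0, "wy": 0, "wz": 2.2, "hand": 48},
    {"dx": 0.17, "dy": -7.66, "dz": -2.1, "wx": 0, "wy": 0, "wz": 2.2, "hand": 48},
    {"dx": 0.17, "dy": -7.66, "dz": -2.1, "wx": 0, "wy": 0, "wz": 2.2, "hand": 48},
    {"dx": 0.17, "dy": -7.66, "dz": -2.1, "wx": 0, "wy": 0, "wz": 2.2, "hand": 48},
    {"dx": 0.17, "dy": -7.66, "dz": -2.1, "wx": 0, "wy": 0, "wz": 2.2, "hand": 48},
  ],
)

```text
clock: 13.8
eef_pos: [0.5379, 0.0094, 0.2055]
tool_rot: [0.032, 0.999, 0.0, 0.0]
ft_force: [0.0, 0.6, -0.0]
grip_width: 0.0481
grasp_force: 0.0
```

```bash
python3 - <<'E'
from m import *
o=bot.get_obs();print(o['clock'],o['eef_pos'],R.from_quat(o['tool_rot']).as_euler('xyz',degrees=True))
needle(save='n2.png')
snap('wrist','w6.png'); rects('wrist','bar3_c',.049); rects('wrist','bar2_c',.049)
C=cal('wrist')
for uv in [(277,216),(258,160),(297,160)]: print(px2w('wrist',uv,.049,C))
print([w2px('wrist',[*(np.array([.5385,.008])+p),.049],C).round() for p in([.05,-.032],[.05,.032])])
E
```

```text
13.8 [0.53792554 0.00935388 0.20554406] [1.79972743e+02 1.20819257e-02 1.76372372e+02]
needle [(1.22, 12), (1.21, 13), (1.23, 16), (1.2, 16), (1.2, 20), (1.24, 23), (1.19, 26), (1.25, 33)]
wrist bar3_c 0.89 [275, 216, 44, 116] c [ 0.5334 -0.0301] 0.032 89.5 0.102 -1.7
wrist bar3_c 0.57 [62, 205, 123, 168] c [ 0.5128 -0.2116] 0.102 85.0 0.142 -13.3
wrist bar2_c 0.64 [296, 205, 11, 107] c [ 0.5427 -0.0135] 0.003 88.1 0.053 -3.2
[ 0.53106959 -0.02954115  0.049     ]
[ 0.48473019 -0.03982927  0.049     ]
[ 0.48676841 -0.00914041  0.049     ]
[array([290., 279.]), array([363., 275.])]
```

View pics/w6.png

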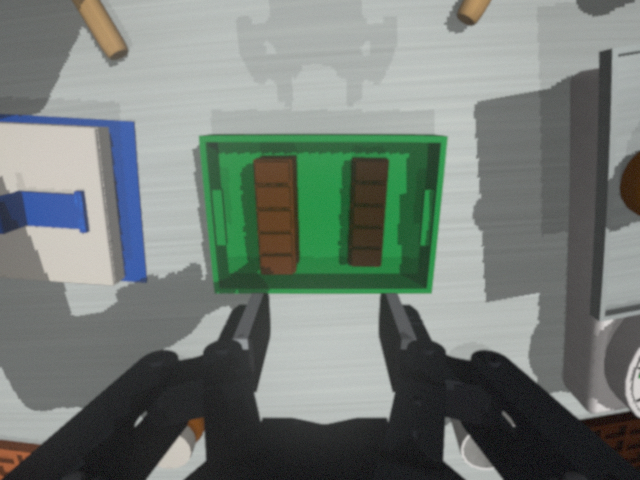

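The right pile now shows its dark lower bar at (368,212), and the left milk bar is at (276,215). The needle rests at 1.22, so bar1 weighs about 83 g and the pan holds about 203 g. I'll take the left bar next.

>>> drive_tool(
  rows=[
    {"dx": 0, "dy": -0.79, "dz": 0.8, "wx": 0, "wy": 0, "wz": -0.3, "hand": 48},
    {"dx": 0, "dy": -0.79, "dz": 1.6, "wx": 0, "wy": 0, "wz": -0.3, "hand": 48},
    {"dx": 0, "dy": -0.79, "dz": 2.3, "wx": 0, "wy": 0, "wz": -0.3, "hand": 48},
    {"dx": 0, "dy": -0.79, "dz": 2.9, "wx": 0, "wy": 0, "wz": -0.3, "hand": 48},
    {"dx": 0, "dy": -0.79, "dz": 3.2, "wx": 0, "wy": 0, "wz": -0.3, "hand": 48},
    {"dx": 0, "dy": -0.79, "dz": 3.3, "wx": 0, "wy": 0, "wz": -0.3, "hand": 48},
    {"dx": 0, "dy": -0.79, "dz": 3.3, "wx": 0, "wy": 0, "wz": -0.3, "hand": 48},
    {"dx": 0, "dy": -0.79, "dz": 3.3, "wx": 0, "wy": 0, "wz": -0.3, "hand": 25},
    {"dx": 0, "dy": -0.79, "dz": 3.3, "wx": 0, "wy": 0, "wz": -0.3, "hand": 25},
    {"dx": 0, "dy": -0.79, "dz": 3.3, "wx": 0, "wy": 0, "wz": -0.3, "hand": 25},
    {"dx": 0, "dy": -0.79, "dz": 3.3, "wx": 0, "wy": 0, "wz": -0.3, "hand": 25},
    {"dx": 0, "dy": -0.79, "dz": 3.3, "wx": 0, "wy": 0, "wz": -0.3, "hand": 25},
  ],
)

```text
clock: 15.2
eef_pos: [0.5366, -0.0316, 0.0418]
tool_rot: [0.02, 1.0, 0.0, 0.002]
ft_force: [-0.4, 0.2, 6.3]
grip_width: 0.0309
grasp_force: 60.6
```

>>> drive_tool(
  rows=[
    {"dx": 0, "dy": 0, "dz": -0.8, "wx": 0, "wy": 0, "wz": 0, "hand": 25},
    {"dx": 0, "dy": 0, "dz": -1.6, "wx": 0, "wy": 0, "wz": 0, "hand": 25},
    {"dx": 0, "dy": 0, "dz": -2.4, "wx": 0, "wy": 0, "wz": 0, "hand": 25},
    {"dx": 0.06, "dy": 0.5, "dz": -3.0, "wx": 0, "wy": 0, "wz": -0.1, "hand": 25},
    {"dx": 0.15, "dy": 1.3, "dz": -3.0, "wx": 0, "wy": 0, "wz": -0.4, "hand": 25},
    {"dx": 0.27, "dy": 2.2, "dz": -3.0, "wx": 0, "wy": 0, "wz": -0.7, "hand": 25},
    {"dx": 0.39, "dy": 3.1, "dz": -3.0, "wx": 0, "wy": 0, "wz": -1.0, "hand": 25},
    {"dx": 0.5, "dy": 4.0, "dz": -3.0, "wx": 0, "wy": 0, "wz": -1.2, "hand": 25},
    {"dx": 0.61, "dy": 4.9, "dz": -3.0, "wx": 0, "wy": 0, "wz": -1.4, "hand": 25},
    {"dx": 0.72, "dy": 5.8, "dz": -3.0, "wx": 0, "wy": 0, "wz": -1.6, "hand": 25},
    {"dx": 0.82, "dy": 6.6, "dz": -3.0, "wx": 0, "wy": 0, "wz": -1.8, "hand": 25},
    {"dx": 0.89, "dy": 7.15, "dz": -2.9, "wx": 0, "wy": 0, "wz": -1.9, "hand": 25},
    {"dx": 0.89, "dy": 7.15, "dz": -2.6, "wx": 0, "wy": 0, "wz": -1.9, "hand": 25},
    {"dx": 0.89, "dy": 7.15, "dz": -2.1, "wx": 0, "wy": 0, "wz": -1.9, "hand": 25},
    {"dx": 0.89, "dy": 7.15, "dz": -1.7, "wx": 0, "wy": 0, "wz": -1.9, "hand": 25},
    {"dx": 0.89, "dy": 7.15, "dz": -1.45, "wx": 0, "wy": 0, "wz": -1.9, "hand": 25},
    {"dx": 0.89, "dy": 7.15, "dz": -1.35, "wx": 0, "wy": 0, "wz": -1.9, "hand": 25},
    {"dx": 0.89, "dy": 7.15, "dz": -1.35, "wx": 0, "wy": 0, "wz": -1.9, "hand": 25},
  ],
)

```text
clock: 17.0
eef_pos: [0.5048, 0.327, 0.1073]
tool_rot: [-0.063, 0.998, -0.0, -0.001]
ft_force: [0.1, 0.1, -0.2]
grip_width: 0.0305
grasp_force: 59.8
```

```bash
python3 - <<'E'
from m import *
needle('top','n3.png'); o=bot.get_obs(); print(o['eef_pos'],R.from_quat(o['tool_rot']).as_euler('xyz',degrees=True),o['ft_force'])
E
```

```text
needle [(1.22, 12), (1.21, 14), (1.2, 16), (1.23, 17), (1.2, 21), (1.24, 24), (1.19, 27), (1.25, 33)]
[0.50527903 0.32731606 0.10820777] [ 1.79991651e+02  2.40123271e-02 -1.72775465e+02] [-0.33412749  0.39770676 -0.78885454]
```

View pics/n3.png

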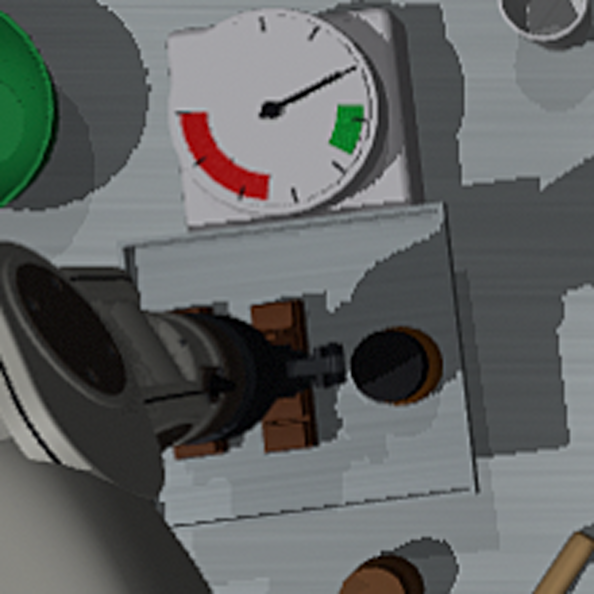

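The needle still reads 1.22. The second bar hangs at (285,375) between bar1 and the jar, but the finger linkage at (335,365) is close to the jar at (395,365). I'll shift 5 mm towards bar1, then lower and open only narrowly.

>>> drive_tool(
  rows=[
    {"dx": 0, "dy": 0.1, "dz": 0, "wx": 0, "wy": 0, "wz": 0, "hand": 25},
    {"dx": 0, "dy": 0.1, "dz": 0.05, "wx": 0, "wy": 0, "wz": 0, "hand": 25},
    {"dx": 0, "dy": 0.1, "dz": 0.09, "wx": 0, "wy": 0, "wz": 0, "hand": 25},
    {"dx": 0, "dy": 0.1, "dz": 0.12, "wx": 0, "wy": 0, "wz": 0, "hand": 25},
    {"dx": 0, "dy": 0.1, "dz": 0.15, "wx": 0, "wy": 0, "wz": 0, "hand": 25},
    {"dx": 0, "dy": 0.1, "dz": 0.18, "wx": 0, "wy": 0, "wz": 0, "hand": 25},
    {"dx": 0, "dy": 0.1, "dz": 0.18, "wx": 0, "wy": 0, "wz": 0, "hand": 25},
  ],
)

```text
clock: 17.75
eef_pos: [0.5043, 0.3323, 0.0987]
tool_rot: [-0.063, 0.998, 0.0, -0.0]
ft_force: [-0.9, 0.2, 0.3]
grip_width: 0.0307
grasp_force: 59.8
```

```bash
python3 - <<'E'
from m import *
needle(); print(bot.get_obs()['eef_pos'])
E
```

```text
needle [(1.86, 20), (1.87, 21), (1.85, 22), (1.88, 25), (1.84, 26), (1.88, 33), (1.83, 33), (1.82, 42)]
[0.50430373 0.33225399 0.09881206]
```

>>> drive_tool(
  rows=[
    {"dx": 0, "dy": 0, "dz": 0, "wx": 0, "wy": 0, "wz": 0, "hand": 34},
    {"dx": 0, "dy": 0, "dz": 0, "wx": 0, "wy": 0, "wz": 0, "hand": 38},
    {"dx": 0, "dy": 0, "dz": 0, "wx": 0, "wy": 0, "wz": 0, "hand": 40},
    {"dx": 0, "dy": 0, "dz": 0, "wx": 0, "wy": 0, "wz": 0, "hand": 40},
    {"dx": 0, "dy": 0, "dz": -0.2, "wx": 0, "wy": 0, "wz": 0, "hand": 40},
    {"dx": 0, "dy": 0, "dz": -0.8, "wx": 0, "wy": 0, "wz": 0, "hand": 40},
    {"dx": 0, "dy": 0, "dz": -1.5, "wx": 0, "wy": 0, "wz": 0, "hand": 40},
    {"dx": 0, "dy": 0, "dz": -2.2, "wx": 0, "wy": 0, "wz": 0, "hand": 48},
    {"dx": 0, "dy": -6.5, "dz": -2.2, "wx": 0, "wy": 0, "wz": 2.2, "hand": 48},
    {"dx": 0, "dy": -6.5, "dz": -2.2, "wx": 0, "wy": 0, "wz": 2.2, "hand": 48},
    {"dx": 0, "dy": -6.5, "dz": -2.2, "wx": 0, "wy": 0, "wz": 2.2, "hand": 48},
    {"dx": 0, "dy": -6.5, "dz": -2.2, "wx": 0, "wy": 0, "wz": 2.2, "hand": 48},
    {"dx": 0, "dy": -6.5, "dz": -2.2, "wx": 0, "wy": 0, "wz": 2.2, "hand": 48},
    {"dx": 0, "dy": -6.5, "dz": -2.2, "wx": 0, "wy": 0, "wz": 2.2, "hand": 48},
    {"dx": 0, "dy": -6.5, "dz": -2.2, "wx": 0, "wy": 0, "wz": 2.2, "hand": 48},
    {"dx": 0, "dy": -6.5, "dz": -2.2, "wx": 0, "wy": 0, "wz": 2.2, "hand": 48},
    {"dx": 0, "dy": -6.5, "dz": -2.2, "wx": 0, "wy": 0, "wz": 2.2, "hand": 48},
  ],
)

```text
clock: 19.5
eef_pos: [0.5454, 0.0095, 0.2095]
tool_rot: [0.034, 0.999, 0.0, 0.0]
ft_force: [0.3, 0.5, -0.4]
grip_width: 0.0478
grasp_force: 0.0
```

```bash
python3 - <<'E'
from m import *
needle(save='n4.png'); rects('top','lid_c',.043,1); print(bot.get_obs()['eef_pos'])
E
```

```text
needle [(1.62, 20), (1.63, 21), (1.61, 25), (1.64, 26), (1.65, 30), (1.61, 34), (1.66, 34), (1.67, 41)]
top lid_c 0.91 [437, 271, 113, 82] c [ 0.504  -0.2781] 0.142 -7.5 0.207 -97.1
[0.54529768 0.01086097 0.20919409]
```

View pics/n4.png

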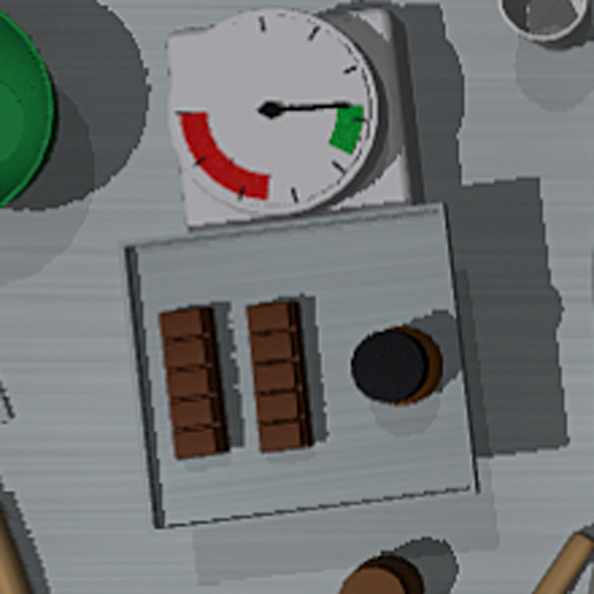

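The needle sits at 1.62, right on the lower edge of the green band (about 270 g). A third bar of 68–92 g brings it to 2.03–2.18, well inside the band. I'll take the dark bar on the +y side and stack it on bar1.

```bash
python3 - <<'E'
from m import *
o=bot.get_obs();print(o['clock'],o['eef_pos'],R.from_quat(o['tool_rot']).as_euler('xyz',degrees=True))
bot.camera('wrist'); rects('wrist','bar0_c',.027); rects('wrist','bar2_c',.027); rects('wrist','box',.04,1)
im=bot.camera('top'); rects('top','bar1_c',.107,3); rects('top','bar0_c',.027,3)
E
```

```text
19.6 [0.54529768 0.01086097 0.20919409] [1.79975425e+02 2.09088311e-02 1.76307533e+02]
wrist bar0_c 0.84 [366, 202, 41, 110] c [0.5397 0.048 ] 0.099 175.0 0.031 84.1
wrist bar2_c 0.67 [58, 203, 117, 42] c [ 0.5179 -0.2445] 0.084 86.3 0.04 -14.4
wrist bar2_c 0.63 [278, 201, 42, 109] c [ 0.5332 -0.0293] 0.032 88.3 0.1 -2.8
wrist bar2_c 0.31 [613, 168, 55, 281] c [0.535 0.275] 0.046 89.0 0.261 11.3
wrist box 0.61 [321, 204, 248, 157] c [0.5389 0.008 ] 0.198 86.3 0.14 2.1
top bar1_c 0.93 [82, 273, 28, 58] c [0.4976 0.383 ] 0.038 -82.6 0.099 -172.0
top bar0_c 0.54 [378, 140, 34, 36] c [ 0.7598 -0.1674] 0.074 -44.7 0.062 -135.0
```

>>> drive_tool(
  rows=[
    {"dx": 0.15, "dy": 0.73, "dz": 0.8, "wx": 0, "wy": 0, "wz": 0.34, "hand": 44},
    {"dx": 0.15, "dy": 0.73, "dz": 1.6, "wx": 0, "wy": 0, "wz": 0.34, "hand": 44},
    {"dx": 0.15, "dy": 0.73, "dz": 2.3, "wx": 0, "wy": 0, "wz": 0.34, "hand": 44},
    {"dx": 0.15, "dy": 0.73, "dz": 2.9, "wx": 0, "wy": 0, "wz": 0.34, "hand": 44},
    {"dx": 0.15, "dy": 0.73, "dz": 3.3, "wx": 0, "wy": 0, "wz": 0.34, "hand": 44},
    {"dx": 0.15, "dy": 0.73, "dz": 3.6, "wx": 0, "wy": 0, "wz": 0.34, "hand": 44},
    {"dx": 0.15, "dy": 0.73, "dz": 3.74, "wx": 0, "wy": 0, "wz": 0.34, "hand": 44},
    {"dx": 0.15, "dy": 0.73, "dz": 3.74, "wx": 0, "wy": 0, "wz": 0.34, "hand": 44},
    {"dx": 0.15, "dy": 0.73, "dz": 3.74, "wx": 0, "wy": 0, "wz": 0.34, "hand": 25},
    {"dx": 0.15, "dy": 0.73, "dz": 3.74, "wx": 0, "wy": 0, "wz": 0.34, "hand": 25},
    {"dx": 0.15, "dy": 0.73, "dz": 3.74, "wx": 0, "wy": 0, "wz": 0.34, "hand": 25},
    {"dx": 0.15, "dy": 0.73, "dz": 3.74, "wx": 0, "wy": 0, "wz": 0.34, "hand": 25},
    {"dx": 0.15, "dy": 0.73, "dz": 3.74, "wx": 0, "wy": 0, "wz": 0.34, "hand": 25},
  ],
)

```text
clock: 21.25
eef_pos: [0.5409, 0.0468, 0.0227]
tool_rot: [0.048, 0.999, 0.0, 0.001]
ft_force: [-1.1, 0.0, 4.6]
grip_width: 0.0301
grasp_force: 61.4
```

>>> drive_tool(
  rows=[
    {"dx": 0, "dy": 0, "dz": -0.8, "wx": 0, "wy": 0, "wz": 0, "hand": 25},
    {"dx": 0, "dy": 0, "dz": -1.6, "wx": 0, "wy": 0, "wz": 0, "hand": 25},
    {"dx": 0, "dy": 0, "dz": -2.4, "wx": 0, "wy": 0, "wz": 0, "hand": 25},
    {"dx": 0, "dy": 0, "dz": -3.1, "wx": 0, "wy": 0, "wz": 0, "hand": 25},
    {"dx": 0.1, "dy": 0.5, "dz": -3.6, "wx": 0, "wy": 0, "wz": -0.2, "hand": 25},
    {"dx": 0.3, "dy": 1.3, "dz": -3.6, "wx": 0, "wy": 0, "wz": -0.6, "hand": 25},
    {"dx": 0.5, "dy": 2.2, "dz": -3.6, "wx": 0, "wy": 0, "wz": -1.0, "hand": 25},
    {"dx": 0.7, "dy": 3.1, "dz": -3.6, "wx": 0, "wy": 0, "wz": -1.4, "hand": 25},
    {"dx": 0.9, "dy": 4.0, "dz": -3.6, "wx": 0, "wy": 0, "wz": -1.8, "hand": 25},
    {"dx": 1.1, "dy": 4.9, "dz": -3.6, "wx": 0, "wy": 0, "wz": -2.2, "hand": 25},
    {"dx": 1.3, "dy": 5.7, "dz": -3.6, "wx": 0, "wy": 0, "wz": -2.4, "hand": 25},
    {"dx": 1.43, "dy": 6.4, "dz": -3.6, "wx": 0, "wy": 0, "wz": -2.55, "hand": 25},
    {"dx": 1.5, "dy": 6.72, "dz": -3.5, "wx": 0, "wy": 0, "wz": -2.55, "hand": 25},
    {"dx": 1.5, "dy": 6.72, "dz": -3.1, "wx": 0, "wy": 0, "wz": -2.55, "hand": 25},
    {"dx": 1.5, "dy": 6.72, "dz": -2.7, "wx": 0, "wy": 0, "wz": -2.55, "hand": 25},
    {"dx": 1.5, "dy": 6.72, "dz": -2.4, "wx": 0, "wy": 0, "wz": -2.55, "hand": 25},
    {"dx": 1.5, "dy": 6.72, "dz": -2.2, "wx": 0, "wy": 0, "wz": -2.55, "hand": 25},
    {"dx": 1.5, "dy": 6.72, "dz": -2.2, "wx": 0, "wy": 0, "wz": -2.55, "hand": 25},
    {"dx": 1.5, "dy": 6.72, "dz": -2.2, "wx": 0, "wy": 0, "wz": -2.55, "hand": 25},
  ],
)

```text
clock: 23.15
eef_pos: [0.4978, 0.388, 0.1321]
tool_rot: [-0.063, 0.998, -0.0, 0.0]
ft_force: [-0.5, 0.1, -1.5]
grip_width: 0.0305
grasp_force: 60.9
```

```bash
python3 - <<'E'
from m import *
needle(); o=bot.get_obs(); print(o['eef_pos'],R.from_quat(o['tool_rot']).as_euler('xyz',degrees=True),o['ft_force'])
E
```

```text
needle [(1.62, 20), (1.63, 21), (1.61, 25), (1.64, 25), (1.65, 30), (1.61, 34), (1.66, 34), (1.67, 40)]
[0.49811616 0.38840712 0.13265631] [ 1.79965259e+02  6.78332638e-02 -1.72738206e+02] [ 0.16989215  0.19858785 -1.27644944]
```

Now I'll lower it from 0.1327 to about 0.1225.

>>> drive_tool(
  rows=[
    {"dx": 0, "dy": 0, "dz": 0.06, "wx": 0, "wy": 0, "wz": 0, "hand": 25},
    {"dx": 0, "dy": 0, "dz": 0.1, "wx": 0, "wy": 0, "wz": 0, "hand": 25},
    {"dx": 0, "dy": 0, "dz": 0.14, "wx": 0, "wy": 0, "wz": 0, "hand": 25},
    {"dx": 0, "dy": 0, "dz": 0.17, "wx": 0, "wy": 0, "wz": 0, "hand": 25},
    {"dx": 0, "dy": 0, "dz": 0.2, "wx": 0, "wy": 0, "wz": 0, "hand": 25},
    {"dx": 0, "dy": 0, "dz": 0.2, "wx": 0, "wy": 0, "wz": 0, "hand": 25},
    {"dx": 0, "dy": 0, "dz": 0.2, "wx": 0, "wy": 0, "wz": 0, "hand": 25},
  ],
)

```text
clock: 23.9
eef_pos: [0.4976, 0.3884, 0.122]
tool_rot: [-0.064, 0.998, 0.0, 0.0]
ft_force: [-0.3, -0.3, 0.6]
grip_width: 0.0308
grasp_force: 61.0
```

```bash
python3 - <<'E'
from m import *
needle(); print(bot.get_obs()['eef_pos'])
E
```

```text
needle [(2.34, 18), (2.33, 18), (2.32, 21), (2.35, 21), (2.31, 26), (2.36, 27), (2.3, 32), (2.36, 34)]
[0.49756041 0.3884537  0.12197982]
```

Contact is made with slight over-pressing. Next I'll release, raise and withdraw.

>>> drive_tool(
  rows=[
    {"dx": 0, "dy": 0, "dz": 0, "wx": 0, "wy": 0, "wz": 0, "hand": 34},
    {"dx": 0, "dy": 0, "dz": 0, "wx": 0, "wy": 0, "wz": 0, "hand": 38},
    {"dx": 0, "dy": 0, "dz": 0, "wx": 0, "wy": 0, "wz": 0, "hand": 42},
    {"dx": 0, "dy": 0, "dz": 0, "wx": 0, "wy": 0, "wz": 0, "hand": 42},
    {"dx": 0, "dy": 0, "dz": -0.2, "wx": 0, "wy": 0, "wz": 0, "hand": 42},
    {"dx": 0, "dy": 0, "dz": -0.8, "wx": 0, "wy": 0, "wz": 0, "hand": 42},
    {"dx": 0, "dy": 0, "dz": -1.5, "wx": 0, "wy": 0, "wz": 0, "hand": 42},
    {"dx": 0, "dy": 0, "dz": -2.0, "wx": 0, "wy": 0, "wz": 0, "hand": 42},
    {"dx": 0, "dy": -6.5, "dz": -2.0, "wx": 0, "wy": 0, "wz": 2.2, "hand": 48},
    {"dx": 0, "dy": -6.5, "dz": -2.0, "wx": 0, "wy": 0, "wz": 2.2, "hand": 48},
    {"dx": 0, "dy": -6.5, "dz": -2.0, "wx": 0, "wy": 0, "wz": 2.2, "hand": 48},
    {"dx": 0, "dy": -6.5, "dz": -2.0, "wx": 0, "wy": 0, "wz": 2.2, "hand": 48},
    {"dx": 0, "dy": -6.5, "dz": -2.0, "wx": 0, "wy": 0, "wz": 2.2, "hand": 48},
    {"dx": 0, "dy": -6.5, "dz": -2.0, "wx": 0, "wy": 0, "wz": 2.2, "hand": 48},
    {"dx": 0, "dy": -6.5, "dz": -2.0, "wx": 0, "wy": 0, "wz": 2.2, "hand": 48},
    {"dx": 0, "dy": -6.5, "dz": -2.0, "wx": 0, "wy": 0, "wz": 2.2, "hand": 48},
    {"dx": 0, "dy": -6.5, "dz": -2.0, "wx": 0, "wy": 0, "wz": 2.2, "hand": 48},
  ],
)

```text
clock: 25.65
eef_pos: [0.539, 0.0657, 0.2226]
tool_rot: [0.033, 0.999, 0.0, 0.0]
ft_force: [-0.2, 0.3, -0.7]
grip_width: 0.0478
grasp_force: 0.0
```

```bash
python3 - <<'E'
from m import *
needle(); rects('top','bar0_c',.127,2); rects('top','jar_c',.135,2); rects('top','lid_c',.043,1); o=bot.get_obs(); print(o['eef_pos'],o['ft_force'])
E
```

```text
needle [(2.16, 24), (2.15, 25), (2.14, 28), (2.16, 29), (2.13, 32), (2.17, 36), (2.12, 39), (2.18, 45)]
top bar0_c 0.66 [77, 274, 28, 60] c [0.4976 0.3827] 0.039 -83.3 0.099 -172.6
top jar_c 0.79 [153, 266, 19, 26] c [0.5098 0.2496] 0.044 -89.9 0.049 -179.3
top jar_c 0.67 [148, 350, 34, 30] c [0.3619 0.2519] 0.056 -90.2 0.05 -179.2
top lid_c 0.81 [437, 272, 109, 78] c [ 0.503  -0.2771] 0.141 -7.8 0.205 -97.4
[0.53870356 0.06738426 0.22195237] [-0.65173696 -0.72676382  0.45450331]
```

```bash
python3 - <<'E'
from m import *
n='top';im=bot.camera(n);C=cal(n);a=np.radians(YAW);c=P+.178*np.array([np.cos(a),np.sin(a)])
g=[]
for t in np.arange(1.4,2.5,.01):
  p=np.mean([im[tuple(w2px(n,[*(c+r*np.array([np.cos(a-t),np.sin(a-t)])),.086],C).round().astype(int)[::-1])].astype(int) for r in(.05,.053,.056)],0)
  if p[1]>p[0]+50: g.append(round(float(t),2))
print(g[0],g[-1]); needle()
E
```

```text
1.63 2.21
needle [(2.16, 24), (2.15, 24), (2.14, 27), (2.16, 29), (2.13, 32), (2.17, 36), (2.12, 39), (2.18, 44)]
```

```bash
python3 -c "
from workcell import bot; print(bot.job_done())"
```

```text
the job is handed in; nothing more can be done
None
```

The job is handed in: the lid lies on the mat, tabs up, three bars and the standing jar are on the pan, the fourth bar is still in the box, and the needle rests at about 2.15 rad, inside the green band; no verdict came back.

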